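# Refit the hob's knob and hold it down

## Task

The small gas hob on the trolley has lost its control knob: pick up the black knob, turn it so that its D-shaped socket matches the brass D-shaped spindle on the hob (the white line on the knob marks the socket's flat side, the red line on the white ring marks the spindle's flat side), and push it fully home on the spindle. Then push knob and spindle fully down against the spring, as for lighting, and finish while still holding it down: do not let go or ease off at the end. Leave the other things on the trolley where they are.

Things in the scene. Friction and masses are not known exactly. Their poses are not given: they have to be found in the camera images.
- knob: Loose upright black knob, 60 g, socket down. Origin: centre of underside, z up. Skirt diameter 44, z 0-15; above it a grip bar 42 long (x), 16 wide (y), z 15-40: pinch it across y. White line on the bar: +x side. D-shaped socket in the underside: 12 deep, bore 15.6, flat wall 2.3 from the axis on the +x side; 0.8 clearance on the spindle, tapered mouth.
- spindle_tip (a point): Centre of the top of the brass spindle, 96 above the trolley at rest. z up; x is the way its flat faces. D-section: diameter 14, flat 1.5 from the axis on the +x side, tip tapered over 3. It does not turn, but slides down 6 on a spring, with this point. Knob fully home: this point 12 above the knob's underside, x axes the same way.
- knob_mark (a point): Outer end of the white line on top of the knob's bar: 21 from the knob's axis on its +x side, 40 above its underside.
- valve: Fixed white ring round the spindle, diameter 58, on the hob's glass; origin at its centre, 70 above the trolley, ring 3 thick. Its x axis and its red line point the way the spindle's flat faces. With the knob home, the skirt stands 11 above the ring at rest, 5 when pressed right down.
- stem (a joint): How far the spindle is pushed down, in m: 0 at rest, 0.006 at its stop. The spring gives 4 N at rest and 8.8 N at the stop; it springs back when let go.
- hob: Fixed single-burner gas hob, 300 (x) by 260 (y), dark glass top 70 above the trolley; origin at the centre of its underside. The spindle stands on its centre line 110 from the centre towards the robot (-x side of the hob). The burner and pan support lie on its +x half, rising 26 above the glass and beginning 75 from the spindle.
- tin: Closed round steel spice tin, diameter 55, 50 high, origin at the centre of its underside. A bystander, near the knob.
- bowl: Small yellow bowl, rim diameter 100, 45 high, origin at the centre of its underside. A bystander, near the knob.
- jar: Glass jar with spring clip, diameter 92 (104 over the wires), 155 high, origin at the centre of its underside. A bystander.
- pan_lid: Aluminium saucepan lid lying flat, diameter 140, its knob 44 high, origin at the centre of its underside. A bystander.
- pestle: Wooden pestle lying along its x axis, 178 long, 40 thick, origin under its middle. A bystander.
- tumbler: Steel tumbler, diameter 72, 100 high, origin at the centre of its underside. A bystander.
- drawers: Fixed white plastic unit with two green pull-out drawers, 260 by 240 by 150 high, origin at the centre of its underside; the top drawer may stand a little open, away from the robot. Not needed.
There are look-alikes about, which are no part of the job. There is more than one size of the knob; the job needs the smallest.

How it is judged:
By the outcome, as a careful person would: the job done as asked, in the order asked, and still so for the second after the job is handed in, while the arm keeps its last pose, push and grip.
It also fails if it takes over 45 s, if anything falls off the work surface, if the arm or the gripper's body presses on something with over 40 N, if the wrist force passes 120 N, or if a joint passes its speed limit or range.

## Robot

A 6-joint arm with a two-finger parallel gripper is mounted at the origin on the work surface. World frame = base frame: x ahead of the robot, y to its left, z up, the work surface at z = 0. Lengths are in m, angles in rad, forces in N, time in s.
With the tool pointing down it reaches from about 0.275 to 1 m from the base axis. Payload 8.4 kg.
Tool frame: the origin (TCP) lies on the centre line of the jaws, within the pads' length; the fingertips stand 17 mm ahead of it and the grasp point (between the pads) lies 2 mm behind it (bot.tcp_to_tips is the z of the fingertips in the tool frame, in m); z points along the fingers, y is the line along which they close (so a half turn about z gives the same grasp; the last joint's range is limited). The gripper opens to 85 mm and grips with 20 to 120 N. Pads are 22 mm wide; open, the fingers measure 114 mm over their backs; the gripper's body (76 mm by 85 mm) begins 54 mm behind the grasp point. The pads swing forward as they close: fully open they stand 13 mm farther back than shut.
Start: joints at [1.295, 0.353, 1.633, -0, 1.155, -0.002], TCP at [0.169, 0.602, 0.248] pointing down, gripper open.
Joint ranges: [-2.63, 2.63], [-0.92, 2.1], [0.06, 2.66], [-1.3, 4.44], [0, 2.69], [-3.02, 3.02]. Speed limits (rad/s): [2.22, 2.22, 2.79, 3.14, 3.14, 3.14].

## Interface

Orientations are given as a unit quaternion [x, y, z, w].
In Python, from workcell import bot, hand, kinematics, get_obs, vision, hand_in gives the robot as it stands. The module is installed in compiled form; this text tells all that it offers. Calls block until the motion is done:
- bot.reach(position, orientation): joint-space move of the TCP to a pose.
- bot.servo_line(position, ori=None, velocity=0.15): straight line of the TCP; ori=None keeps the orientation; velocity is the mean speed in m/s.
- bot.goto_joints(angles): joint-space move.
- hand.move_gripper(opening, strength=None): finger opening in m; strength is the grip in N (None keeps the last); returns when the fingers have stopped.
- bot.dwell(seconds).
- kinematics.solve_ik(position, orientation): joint angles nearest the present ones, or None.
- get_obs(): the state.
- vision.read_camera(name): name is "side" or "top" or "wrist"; returns a dict with "frame" (420x560x3 uint8, red, green, blue), "intrinsics" (3x3 intrinsics, pixels), "dist" ([k1, k2, p1, p2, k3] as OpenCV has them; the pictures are not rectified), "view" (4x4, takes a point from world to camera coordinates). Camera axes: x right, y down, z forward; pixel columns grow to the right and rows downward; lengths in m; the calibration is good to about 2 mm. A picture is of the moment at which its call begins. There is no depth.
A pose or a line that the arm cannot do raises bot.IKError and nothing moves.
- hand_in(): hands the job in; it is judged then, once.
The state is a dict: "time_s": time; "joint_pos": joint angles; "joint_vel": joint speeds; "joint_efforts": joint torques, N m; "position": TCP position; "orientation": TCP orientation; "wrist_force": force on the tool from outside, world axes, zero at the start; "ft_torque": the same for the moment, N m; "gripper_width": finger opening in m; "grip_force": force on a finger pad.
Only numpy, scipy, OpenCV 4.12 (cv2) and the standard library are available. Lean on these libraries where they do the work, as an engineer would, in place of code of your own. Each camera call takes 0.05 s, during which the arm holds its last target. There are 200 camera calls.

## Working session

There is one attempt and no reset: what is moved stays moved. The work goes in short steps, each a Python script; the robot and the scene stay as the last script left them, time stands still between calls to the robot, and variables do not carry over. Pictures are saved under pics/ and viewed, at most 10 in all, crops included, and the job is handed in when it is done.

```bash
mkdir -p pics; cat > h.py <<'E'
import numpy as np, cv2
from workcell import bot, hand, kinematics, get_obs, vision, hand_in
def shot(cam,fn):
    d=vision.read_camera(cam); cv2.imwrite('pics/'+fn+'.png',d['frame'][:,:,::-1]); np.savez('pics/'+fn+'.npz',**{k:np.array(v) for k,v in d.items()}); return d
def load(fn): return dict(np.load('pics/'+fn+'.npz'))
def px2w(d,uv,z):
    n=cv2.undistortPoints(np.array([[uv]],float),d['intrinsics'],d['dist'])[0,0]
    R=d['view'][:3,:3];t=d['view'][:3,3];c=-R.T@t;r=R.T@np.array([n[0],n[1],1]);return c+r*(z-c[2])/r[2]
def w2px(d,p):
    R=d['view'][:3,:3];return cv2.projectPoints(np.array([p],float),cv2.Rodrigues(R)[0],d['view'][:3,3],d['intrinsics'],d['dist'])[0][0,0]
E
python3 - <<'E'
from h import *
print(get_obs())
a=shot('top','top0');b=shot('side','side0');shot('wrist','wrist0')
for d in(a,b): print(-d['view'][:3,:3].T@d['view'][:3,3])
E
```

```text
{'time_s': 0.0, 'joint_pos': array([ 1.29461893e+00,  3.53643681e-01,  1.63413124e+00, -1.31607350e-05,
        1.15520168e+00, -2.42908483e-03]), 'joint_vel': array([ 6.91109550e-04,  6.49419723e-05, -9.10927082e-04,  1.15594477e-03,
       -2.83368751e-04, -4.64590866e-04]), 'joint_efforts': array([ 1.75484147e-03, -6.05262995e+01, -3.42069590e+01,  1.82423187e-04,
        9.42392478e-03, -1.50120309e-05]), 'position': array([0.16886203, 0.6012876 , 0.2475657 ]), 'orientation': array([ 1.36444509e-01,  9.90647474e-01, -6.86107122e-04, -9.01227654e-05]), 'wrist_force': array([ 0.12323763,  0.60459934, -0.74597337]), 'ft_torque': array([-0.01483052, -0.01843468, -0.05529327]), 'grip_force': 0.0, 'gripper_width': 0.085427958722514}
[0.30275545 0.0184629  1.33274374]
[ 0.16693319 -1.0344329   1.07946112]
```

View pics/top0.png

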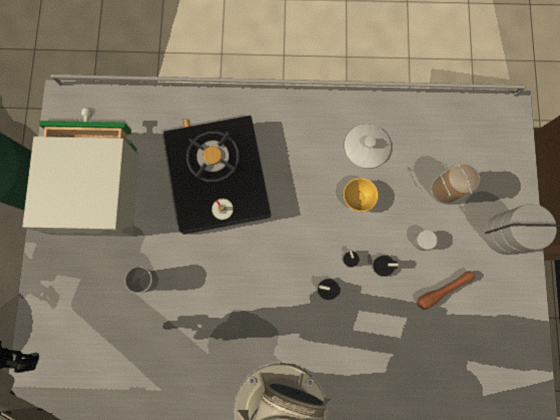

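View pics/side0.png

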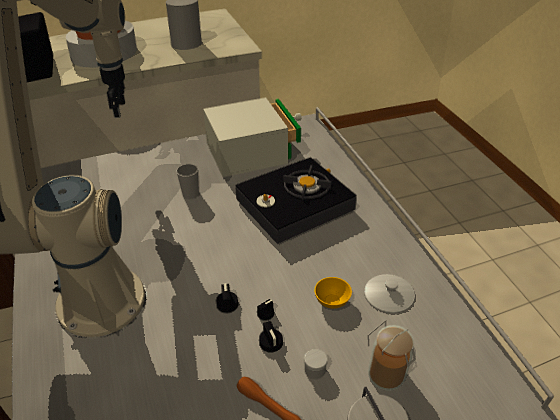

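Top view: three black knobs at (329,289), (385,266) and (351,258), the last apparently the smallest. The tin is at (427,240), the bowl at (361,195) and the spindle ring at (222,209). Next I'll look at both places from closer up.

```bash
python3 - <<'E'
from h import *
d=load('top0')
for n,uv,z in [('k1',(329,289),.03),('k2',(385,266),.03),('k3',(351,258),.03),('ring',(222,209),.073),('tin',(427,240),.05),('bowl',(361,195),.045)]: print(n,px2w(d,uv,z))
w=load('wrist0'); R=w['view'][:3,:3]; c=-R.T@w['view'][:3,3]
print('wristcam',c,'fwd',R[2])
k=px2w(d,(351,258),.03)
bot.reach([k[0]-.04,k[1],.27],[0,1,0,0])
print(get_obs()['time_s'],get_obs()['position'])
v=shot('wrist','wk'); cc=v['view']; print(-cc[:3,:3].T@cc[:3,3],cc[2,:3], w2px(v,[k[0],k[1],.03]))
E
```

```text
k1 [ 0.32847169 -0.13027284  0.03      ]
k2 [ 0.39607871 -0.28682242  0.03      ]
k3 [ 0.41601253 -0.19171859  0.03      ]
ring [0.53877181 0.17208299 0.073     ]
tin [ 0.46982304 -0.40037239  0.05      ]
bowl [ 0.59471515 -0.21855756  0.045     ]
wristcam [0.09314232 0.62271062 0.37420459] fwd [ 0.29766963 -0.08440807 -0.95093011]
3.0333 [ 0.37632571 -0.19139736  0.27000622]
[ 0.29756441 -0.19174558  0.39656399] [ 3.09542323e-01  9.29237383e-04 -9.50885212e-01] [278.98912238 209.38078022]
```

View pics/wk.png

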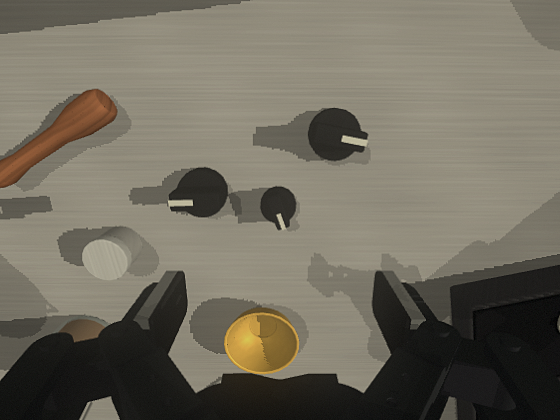

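The wrist view shows the smallest knob at (278,205), its white line running from about (277,214) to (285,229), i.e. roughly +x. I'll measure it in the pixels.

```bash
cat >> h.py <<'E'
from scipy.optimize import minimize
def sil(d,p,rs=.022):
    # silhouette mask of knob at p=(x,y,th,z)
    m=np.zeros(d['frame'].shape[:2],np.uint8);x,y,th,z=p
    def hull(P):
        q=np.array([w2px(d,a) for a in P]);cv2.fillConvexPoly(m,np.round(cv2.convexHull(q.astype(np.float32))*16).astype(np.int32),255,shift=4)
    a=np.linspace(0,2*np.pi,40)
    hull([[x+rs*np.cos(t),y+rs*np.sin(t),z+h] for t in a for h in(0,.015)])
    c,s=np.cos(th),np.sin(th)
    hull([[x+c*u-s*v,y+s*u+c*v,z+h] for u in(-.021,.021) for v in(-.008,.008) for h in(.015,.04)])
    return m
def whiteline(d,box,thr=140):
    u0,v0,u1,v1=box;g=d['frame'][v0:v1,u0:u1].min(2)
    return g
E
python3 - <<'E'
from h import *
d=load('wk');f=d['frame']
c=f[180:240,245:315];cv2.imwrite('pics/c1.png',cv2.resize(c[:,:,::-1],None,fx=10,fy=10,interpolation=0))
E
```

```text
(no output)
```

View pics/c1.png

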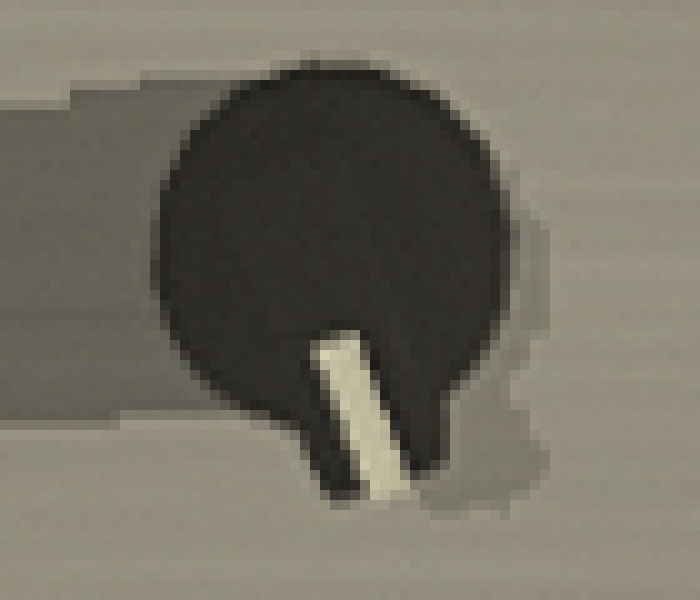

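```bash
cat >> h.py <<'E'
from scipy.spatial.transform import Rotation as Ro
def q(th): return (Ro.from_euler('z',th)*Ro.from_quat([0,1,0,0])).as_quat()
def line_th(d,uin,uout,z):
    a,b=px2w(d,uin,z),px2w(d,uout,z);return np.arctan2(b[1]-a[1],b[0]-a[0]),a,b
E
python3 - <<'E'
from h import *
d=load('wk');f=d['frame'];
th,a,b=line_th(d,(278.7,214),(283.8,229.3),.04);print('line',np.degrees(th),a,b,np.hypot(*(b-a)[:2]))
c0=b[:2]-.021*np.array([np.cos(th),np.sin(th)]);print('c from line',c0)
m=np.zeros(f.shape[:2],np.uint8);s=np.s_[180:240,245:315]
m[s]=np.where((f[s].max(2)<72)|(f[s].min(2)>155),255,0)
n,l,st,_=cv2.connectedComponentsWithStats(m);m=np.where(l==l[205,275],255,0).astype(np.uint8)
m=cv2.morphologyEx(m,cv2.MORPH_CLOSE,np.ones((3,3)));print('area',(m>0).sum())
cost=lambda p:np.abs(cv2.GaussianBlur(sil(d,(p[0]/100,p[1]/100,p[2]*.3,0)),(0,0),1).astype(float)-cv2.GaussianBlur(m,(0,0),1)).sum()/255
x0=[c0[0]*100,c0[1]*100,th/.3]
r=minimize(cost,x0,method='Nelder-Mead',options=dict(initial_simplex=[x0]+[[x0[j]+(.4 if i==j else 0) for j in range(3)] for i in range(3)],maxfev=200))
print(r.x[:2]/100,np.degrees(r.x[2]*.3),r.fun)
for t in(th,th+np.pi,th-np.pi):
    j=kinematics.solve_ik([*c0,.035],q(t)); print(t,None if j is None else np.round(j,2))
for t in np.radians([-180,-90,-45,0,45,90,135]):
    j=kinematics.solve_ik([.539,.172,.12],q(t)); print(np.degrees(t),None if j is None else np.round(j,2))
E
```

```text
line 17.58837872238178 [ 0.41841234 -0.19204675  0.04      ] [ 0.43743473 -0.18601674  0.04      ] 0.01995525713326529
c from line [ 0.41741644 -0.19236244]
area 1117
[ 0.41612637 -0.19364922] 23.964273120719724 79.0156862745098
0.3069751187932757 [-0.44  0.44  2.13 -0.    0.57 -2.31]
3.4485677723830688 [-0.44  0.44  2.13 -0.    0.57  0.83]
-2.8346175347965175 [-0.44  0.44  2.13 -0.    0.57  0.83]
-180.0 [ 0.31  0.42  1.87 -0.    0.86  1.88]
-90.0 [ 0.31  0.42  1.87 -0.    0.86  0.31]
-45.0 [ 0.31  0.42  1.87 -0.    0.86 -0.48]
0.0 [ 0.31  0.42  1.87 -0.    0.86 -1.26]
45.0 [ 0.31  0.42  1.87 -0.    0.86 -2.05]
90.0 [ 0.31  0.42  1.87 -0.    0.86 -2.84]
135.0 [ 0.31  0.42  1.87 -0.    0.86  2.66]
```

```bash
python3 - <<'E'
from h import *
t=np.radians(20)-np.pi; c=[.4168,-.193]
hand.move_gripper(.05,60)
bot.reach([*c,.10],q(t)); bot.servo_line([*c,.035],velocity=.1)
print(get_obs()['wrist_force'])
hand.move_gripper(0.0,60)
o=get_obs();print(o['gripper_width'],o['grip_force'],o['time_s'],o['position'],o['wrist_force'])
bot.servo_line([*c,.20],velocity=.2)
o=get_obs();print(o['gripper_width'],o['grip_force'],o['time_s'])
# look at hob: camera sits opposite; hold TCP short of it
bot.reach([.50,.12,.26],q(t))
v=shot('wrist','wh'); print(get_obs()['time_s'],w2px(v,[.539,.172,.096]),-v['view'][:3,:3].T@v['view'][:3,3])
E
```

```text
[-0.32040146  1.19464153  0.08242552]
0.014948595623626423 59.10838007926941 7.1333 [ 0.41726216 -0.19319923  0.03569023] [-0.63491265 -0.30693539  6.23994009]
0.014814493068952892 58.47075283527374 8.1083
9.4083 [237.21663172 134.22561781] [0.57553304 0.14610371 0.38584568]
```

View pics/wh.png

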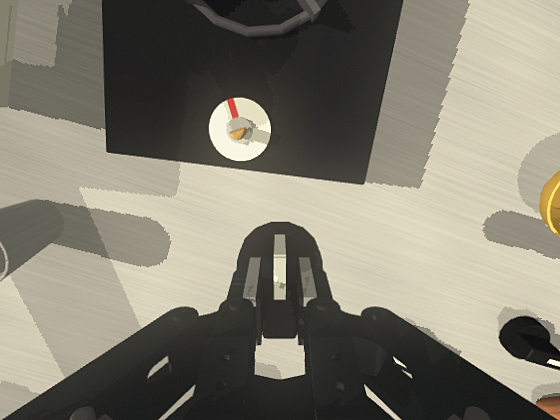

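The knob is held with its white line up-image near (279,235). The ring is centred near (240,129) with its red line going up to (231,98). I'll enlarge both.

```bash
python3 - <<'E'
from h import *
d=load('wh');f=d['frame'][:,:,::-1]
r=lambda c:cv2.resize(c,(400,560),interpolation=0)
cv2.imwrite('pics/c2.png',np.hstack([r(f[90:174,210:270]),r(f[216:328,240:320])]))
E
```

```text
(no output)
```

View pics/c2.png

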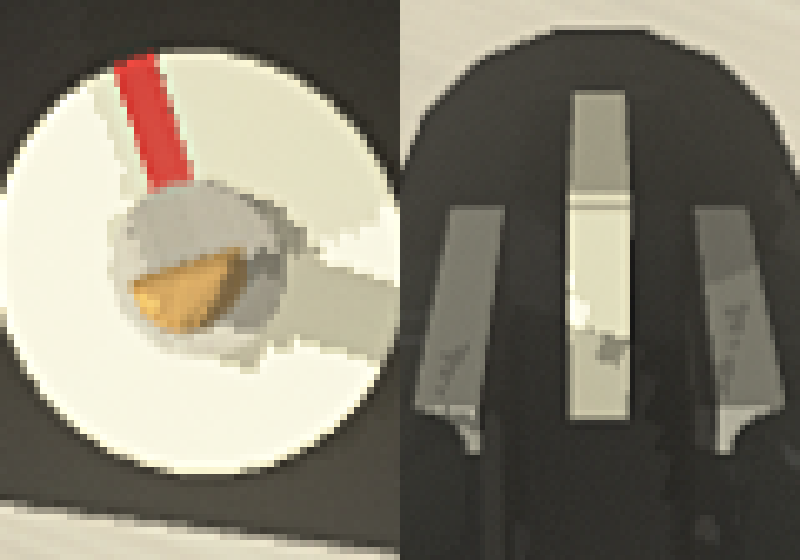

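```bash
python3 - <<'E'
from h import *
d=load('wh');f=d['frame'];o=get_obs();P=o['position'];print(P)
from scipy.spatial.transform import Rotation as Ro
th,a,b=line_th(d,(235.5,117.8),(230.3,98.6),.073);print('red',np.degrees(th),a,b)
g=cv2.inRange(f[80:175,200:285],(150,130,100),(255,255,255))
red=cv2.inRange(f[80:175,200:285],(150,0,0),(255,100,100))
n,l,st,_=cv2.connectedComponentsWithStats(g|red);k=1+st[1:,4].argmax()
ct=max(cv2.findContours((l==k).astype(np.uint8),cv2.RETR_EXTERNAL,cv2.CHAIN_APPROX_NONE)[0],key=cv2.contourArea)[:,0]
w=np.array([px2w(d,p+[200,80],.073)[:2] for p in ct.astype(float)])
from scipy.optimize import least_squares
r=least_squares(lambda c:np.hypot(*(w-c).T)-.029,w.mean(0),loss='soft_l1',f_scale=.0005);c=r.x
print('ring',c,'rms',np.sqrt(np.mean((np.hypot(*(w-c).T)-.029)**2)), 'red tip angle',np.degrees(np.arctan2(*(b[:2]-c)[::-1])),np.degrees(np.arctan2(*(a[:2]-c)[::-1])))
# hob edges angle is same as? top image
zm=P[2]-.0357+.04
for uv in((279.8,255.5),(280,300)): 
    m=px2w(d,uv,zm);print('mark in tool',Ro.from_quat(o['orientation']).inv().apply(m-P))
# skirt front at z=.015 top edge, u=280, v=216+30/5
m=px2w(d,(280,222),P[2]-.0357);print('skirt bottom',Ro.from_quat(o['orientation']).inv().apply(m-P))
m=px2w(d,(280,222),P[2]-.0357+.015);print('skirt top',Ro.from_quat(o['orientation']).inv().apply(m-P))
m=px2w(d,(279.7,234),P[2]-.0357+.015);print('bar end base',Ro.from_quat(o['orientation']).inv().apply(m-P))
print('tip proj',w2px(d,[*c,.096]),w2px(d,[*c,.073]))
E
```

```text
[0.49980811 0.11886658 0.25947258]
red 33.53540766401724 [0.54980568 0.18012829 0.073     ] [0.56433348 0.18975694 0.073     ]
ring [0.5407103 0.1734205] rms 0.00039601343130248333 red tip angle 34.66552061234347 36.40853730526021
mark in tool [ 0.02051627  0.00050967 -0.00432153]
mark in tool [-0.0009224   0.00064488 -0.00429887]
skirt bottom [0.02058793 0.00065526 0.03567846]
skirt top [0.0261181  0.00061832 0.02067261]
bar end base [0.01986715 0.00048681 0.02067917]
tip proj [236.26455728 131.77545031] [239.35863981 129.75375056]
```

```bash
cat >> h.py <<'E'
from scipy.optimize import least_squares
def ring(d,c0):
    f=d['frame'];u,v=np.round(w2px(d,[*c0,.073])).astype(int);s=60
    v0,u0=max(v-s,0),max(u-s,0);g=f[v0:v+s,u0:u+s]
    m=cv2.inRange(g,(150,130,100),(255,255,255))|cv2.inRange(g,(150,0,0),(255,100,100))
    n,l,st,_=cv2.connectedComponentsWithStats(m);k=1+st[1:,4].argmax()
    ct=max(cv2.findContours((l==k).astype(np.uint8),cv2.RETR_EXTERNAL,cv2.CHAIN_APPROX_NONE)[0],key=cv2.contourArea)[:,0]
    w=np.array([px2w(d,p+[u0,v0],.073)[:2] for p in ct.astype(float)])
    r=least_squares(lambda c:np.hypot(*(w-c).T)-.029,c0,loss='soft_l1',f_scale=.0005)
    rd=cv2.inRange(g,(150,0,0),(255,90,90));ys,xs=np.nonzero(rd)
    wr=np.array([px2w(d,[x+u0,y+v0],.073)[:2] for x,y in zip(xs,ys)])
    vx,vy,_,_=cv2.fitLine(wr.astype(np.float32),cv2.DIST_HUBER,0,.001,.001).ravel()
    dr=wr.mean(0)-r.x;sg=np.sign(vx*dr[0]+vy*dr[1])
    return r.x,np.median(np.abs(np.hypot(*(w-r.x).T)-.029)),np.degrees(np.arctan2(sg*vy,sg*vx)),np.degrees(np.arctan2(dr[1],dr[0]))
E
python3 - <<'E'
from h import *
print(ring(load('wh'),[.5407,.1734]))
th=np.radians(34.7);c=np.array([.5407,.1734]);e=np.array([np.cos(th),np.sin(th)])
bot.reach([*(c-.06*e),.17],q(th-np.pi))
v=shot('wrist','wn');s=shot('side','sn');print(get_obs()['time_s'],get_obs()['position']);print(ring(v,c))
f=v['frame'][:,:,::-1];cv2.imwrite('pics/c3.png',cv2.resize(f[0:330,110:550],(800,600)))
E
```

```text
(array([0.5407103, 0.1734205]), np.float64(0.0002876244873597014), np.float64(35.617756017662295), np.float64(36.24227060473229))
9.9667 [0.49306648 0.13890664 0.17189842]
(array([0.54088414, 0.17329893]), np.float64(0.0001673699033460027), np.float64(35.658491116198114), np.float64(36.237797835477735))
```

View pics/c3.png

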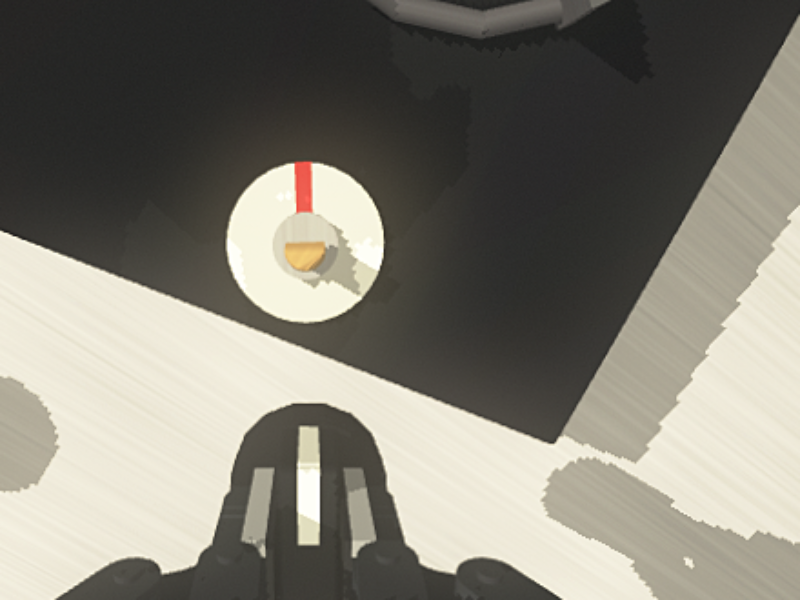

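Close view: ring centred in the crop at (305,242), red line straight up, and the spindle's flat facing the red line. The knob's line points the same way, so I'll insert it now and monitor force.

```bash
python3 - <<'E'
from h import *
th=np.radians(35.8);c=np.array([.5408,.1733]);e=np.array([np.cos(th),np.sin(th)])
p=c+.0008*e-.0005*np.array([e[1],-e[0]])
bot.reach([*p,.155],q(th-np.pi))
f0=get_obs()['wrist_force']
for z in (.137,.132,.129,.126,.123,.121,.119,.117):
    bot.servo_line([*p,z],velocity=.03)
    o=get_obs();F=o['wrist_force']-f0;print(z,np.round(o['position'],4),np.round(F,1),np.round(o['ft_torque'],2),round(o['time_s'],1),round(o['gripper_width'],4))
    if F[2]>7 or np.hypot(*F[:2])>10: break
E
```

```text
0.137 [0.5412 0.1742 0.137 ] [0.3 0.8 1.1] [-0.01 -0.07  0.  ] 11.1 0.015
0.132 [0.541  0.1741 0.1317] [1.1 1.6 1.2] [-0.02  0.01  0.03] 11.4 0.0146
0.129 [0.541  0.1741 0.1288] [0.9 1.7 0.5] [-0.06  0.06  0.05] 11.6 0.0147
0.126 [0.541  0.1741 0.1258] [0.4 1.7 0.8] [-0.01  0.01  0.01] 11.9 0.0147
0.123 [0.541  0.1741 0.1228] [1.1 1.5 0.6] [-0.06 -0.02  0.  ] 12.1 0.0149
0.121 [0.5411 0.1742 0.1209] [0.4 1.6 1.1] [ 0.04 -0.02  0.03] 12.4 0.0146
0.119 [0.5415 0.1742 0.1193] [0.7 1.5 5.2] [0.03 0.08 0.04] 12.6 0.0147
0.117 [0.5414 0.1743 0.1172] [0.3 1.9 7. ] [-0.04  0.02 -0.03] 12.9 0.0147
```

Contact came at the expected home height (0.1195), followed by the spring ramp. I'll press on to the stop.

```bash
python3 - <<'E'
from h import *
th=np.radians(35.8);c=np.array([.5408,.1733]);e=np.array([np.cos(th),np.sin(th)])
p=c+.0008*e-.0005*np.array([e[1],-e[0]])
for z in (.115,.114,.1132,.1125,.112,.1115,.111,.1105):
    bot.servo_line([*p,z],velocity=.02);bot.dwell(.15)
    o=get_obs();F=o['wrist_force'];print(z,np.round(o['position'],4),np.round(F,1),round(o['time_s'],1),round(o['gripper_width'],4),round(o['grip_force']))
    if F[2]>22: break
bot.dwell(.5);o=get_obs();print(o['position'],o['wrist_force'])
shot('wrist','wp');d=shot('side','sp')
u,v=w2px(d,[.541,.174,.1]).astype(int);print(u,v)
a=d['frame'][v-40:v+35,u-50:u+50,::-1];cv2.imwrite('pics/c4.png',np.vstack([cv2.resize(a,(400,300),interpolation=2),cv2.resize(load('wp')['frame'][160:370,140:420,::-1],(400,300))]))
E
```

```text
0.115 [0.5414 0.1743 0.1154] [-0.3 -0.   5.7] 13.3 0.0148 59
0.114 [0.5415 0.1743 0.1144] [-0.3  0.2  6.6] 13.7 0.0145 59
0.1132 [0.5415 0.1743 0.1137] [-1.   0.5  7. ] 14.1 0.0149 60
0.1125 [0.5415 0.1743 0.1135] [-2.9 -0.9 13.1] 14.5 0.0148 61
0.112 [0.5416 0.1743 0.1134] [-3.4 -2.  17.2] 14.9 0.015 61
0.1115 [0.5416 0.1743 0.1134] [-5.2 -1.2 23.2] 15.3 0.0147 62
[0.54164752 0.17434818 0.11337347] [-5.06893987 -2.03214494 22.3884782 ]
264 192
```

View pics/c4.png

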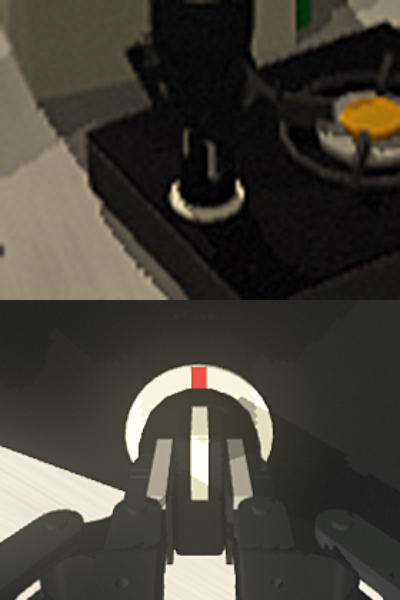

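The knob sits centred in the ring with its white line on the red line. Travel was 6 mm to a hard stop, now held at about 22 N.

```bash
python3 -c "
from h import *
print(hand_in())"
```

```text
the job is handed in; nothing more can be done
None
```

The smallest knob is fully home on the spindle with its white line on the red line, and I handed the job in with it still gripped and held against the bottom stop at about 22 N, roughly 16 s on the robot's clock.

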